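Clear the marbling table

TASK

Clear this marbling place after class: hang every rake by its eye on a peg of its own on the sloping rack, pushed right down against the rack's face, and stand every closed jar upright on a round mark of its own on the low shelf, centred, on neighbouring marks so that the row has no gap. When all of that is put away, record the cleared place: swing the lever of the tally counter all the way to its stop and let it spring back. Leave the tea glass, brush jar and loose lid where they are.

Things in the scene. Friction and masses are not known exactly. Their poses are not given: they have to be found in the camera images.
- rake0: One of up to three like marbling rakes of pale wood, lying flat, 130 mm long, 10 mm thick, 60 g. Origin: underside of the handle's middle (grip here). x points along the handle to the eye end, z up. Handle 24 mm wide, x -30 to +31 mm; eye end 34 mm square, its hole at x +48 mm; cross bar 66 mm wide, x -43 to -29 mm; steel teeth to x -65 mm. May be absent.
- rake1: One of up to three like marbling rakes of pale wood, lying flat, 130 mm long, 10 mm thick, 60 g. Origin: underside of the handle's middle (grip here). x points along the handle to the eye end, z up. Handle 24 mm wide, x -30 to +31 mm; eye end 34 mm square, its hole at x +48 mm; cross bar 66 mm wide, x -43 to -29 mm; steel teeth to x -65 mm. May be absent.
- rake2: One of up to three like marbling rakes of pale wood, lying flat, 130 mm long, 10 mm thick, 60 g. Origin: underside of the handle's middle (grip here). x points along the handle to the eye end, z up. Handle 24 mm wide, x -30 to +31 mm; eye end 34 mm square, its hole at x +48 mm; cross bar 66 mm wide, x -43 to -29 mm; steel teeth to x -65 mm. May be absent.
- eye0 (a point): Centre of the 18 mm through hole of rake0, half-way through its thickness (5 mm above its underside)
- eye1 (a point): Centre of the 18 mm through hole of rake1, half-way through its thickness (5 mm above its underside)
- eye2 (a point): Centre of the 18 mm through hole of rake2, half-way through its thickness (5 mm above its underside)
- rack: Fixed wooden tool rack. Origin on the table under its middle, x away from the robot, z up. Its plywood face, 170 mm up the slope, 300 mm wide, rises towards +x at 0.60 rad (34 degrees) from level; mid-face is 112 mm up. Three pegs in a row near its upper edge, 95 mm apart along y. A hung rake lies on the face, peg through its eye, teeth downhill.
- peg0 (a point): Foot of a steel peg, 8 mm thick, 40 mm long: its centre where it leaves the rack's face. The peg stands square to the face, pointing up and back to the robot
- peg1 (a point): Foot of a steel peg, 8 mm thick, 40 mm long: its centre where it leaves the rack's face. The peg stands square to the face, pointing up and back to the robot
- peg2 (a point): Foot of a steel peg, 8 mm thick, 40 mm long: its centre where it leaves the rack's face. The peg stands square to the face, pointing up and back to the robot
- jar0: One of up to four identical squat closed paint jars, green glass with a steel lid, 60 mm across, 60 mm tall, 140 to 280 g. Origin: centre of the underside, z up. May be absent.
- jar1: One of up to four identical squat closed paint jars, green glass with a steel lid, 60 mm across, 60 mm tall, 140 to 280 g. Origin: centre of the underside, z up. May be absent.
- jar2: One of up to four identical squat closed paint jars, green glass with a steel lid, 60 mm across, 60 mm tall, 140 to 280 g. Origin: centre of the underside, z up. May be absent.
- jar3: One of up to four identical squat closed paint jars, green glass with a steel lid, 60 mm across, 60 mm tall, 140 to 280 g. Origin: centre of the underside, z up. May be absent.
- mark0 (a point): Centre of a round cork-coloured mark (60 mm across) on the top of the low wooden shelf, where a jar stands. Four in a row 74 mm apart, mark0 to mark3 along the shelf's +y; the point's x runs across the shelf, away from the robot. The shelf is fixed, 120 mm deep, 340 mm long, its top 35 mm above the table, the row along its middle.
- mark1 (a point): Centre of a round cork-coloured mark (60 mm across) on the top of the low wooden shelf, where a jar stands. Four in a row 74 mm apart, mark0 to mark3 along the shelf's +y; the point's x runs across the shelf, away from the robot. The shelf is fixed, 120 mm deep, 340 mm long, its top 35 mm above the table, the row along its middle.
- mark2 (a point): Centre of a round cork-coloured mark (60 mm across) on the top of the low wooden shelf, where a jar stands. Four in a row 74 mm apart, mark0 to mark3 along the shelf's +y; the point's x runs across the shelf, away from the robot. The shelf is fixed, 120 mm deep, 340 mm long, its top 35 mm above the table, the row along its middle.
- mark3 (a point): Centre of a round cork-coloured mark (60 mm across) on the top of the low wooden shelf, where a jar stands. Four in a row 74 mm apart, mark0 to mark3 along the shelf's +y; the point's x runs across the shelf, away from the robot. The shelf is fixed, 120 mm deep, 340 mm long, its top 35 mm above the table, the row along its middle.
- tally_lever (a joint): Lever of the tally counter, rad: 0 at rest, 1.0 at its stop; turning counter-clockwise seen from above (its front pin moves to the robot's right) is positive. Spring-loaded: 0.02 N m at rest, 0.08 N m at the stop (about 1.7 N at the pin); springs back when let go.
- lever_pin (a point): Top of the black upright pin at the lever's end, 10 mm thick, standing 30 mm above the lever, 48 mm from the pivot; its top is 91 mm above the table. Moves with the lever
- lever_pivot (a point): Vertical pivot of the lever, on top of the grey counter case (80 x 70 x 55 mm, fixed), 57 mm above the table
- tea_glass: Bystander: loose tea glass, 56 mm across, 75 mm tall, origin under its middle
- brush_jar: Bystander: loose jar of brushes, 72 mm across, 220 mm tall with the brushes, origin under its middle
- jar_lid: Bystander: loose steel lid, 68 mm across, 12 mm thick, origin under its middle
Things that resemble listed ones, but are neither listed nor needed, are in the scene too. Leave any purple look-alike of the rake2 alone.

How it is judged:
By the outcome, as a careful person would: the job done as asked, in the order asked, and still so for the second after the job is handed in, with the robot touching nothing.
Of rake0, rake1, rake2 only 2 to 3 are there at a start; the rules pass over those that are not, and their reading is None.
Of jar0, jar1, jar2, jar3 only 3 to 4 are there at a start; the rules pass over those that are not, and their reading is None.
At some moment in a run one of rake0, rake1, rake2, jar0, jar1, jar2, jar3 may be knocked a few centimetres aside while the robot is not near it.
It also fails if it takes over 210 s, if anything falls off the work surface, if the arm or the gripper's body presses on something with over 40 N, if the wrist force passes 120 N, or if a joint passes its speed limit or range.

ROBOT

A 7-joint arm with a two-finger parallel gripper is mounted at the origin on the work surface. World frame = base frame: x ahead of the robot, y to its left, z up, the work surface at z = 0. Lengths are in mm, angles in degrees, forces in N, time in s.
With the tool pointing down it reaches from about 400 to 850 mm from the base axis. Payload 6.9 kg.
Tool frame: the origin (TCP) lies at the centre of the arm's flange, where the gripper is bolted on; the fingertips stand 173 mm ahead of it and the grasp point (between the pads) lies 155 mm ahead of it; z points along the fingers, y is the line along which they close (so a half turn about z gives the same grasp; the last joint's range is limited). The gripper opens to 85 mm and grips with 20 to 120 N. Pads are 22 mm wide; open, the fingers measure 114 mm over their backs; the gripper's body (76 mm by 85 mm) begins 54 mm behind the grasp point. The pads swing forward as they close: fully open they stand 13 mm farther back than shut.
Start: joints at [-70.789, 29.078, -13.613, 85.955, 7.202, 65.827, -8.869], TCP at [142.387, 608.559, 404.675] pointing down, gripper open.
Joint ranges: [-176.47, 176.47], [-13.61, 117.27], [-81.72, 77.17], [0.22, 143.17], [-87.28, 267.28], [10, 112.55], [-165.47, 165.47]. Speed limits (degrees/s): [136.94, 136.94, 180, 180, 180, 180, 180].

INTERFACE

Orientations are given as [roll, pitch, yaw] about the fixed x, y, z axes, in that order (R = Rz(yaw) Ry(pitch) Rx(roll)).
In Python, from bench import r gives the robot as it stands.
- The arm moves only by the shell command python3 -m pendant 'ROWS' [FORCE]. ROWS is JSON, a list that holds one entry, the list of rows, each a list of 5 numbers: the opening, from 0 (shut) to 1 (fully open), then the shift along the world's x, y, z as a fraction of full scale, then the turn about the world's z as a fraction of full scale. In form: [[[grip, x, y, z, yaw], ...]]. A call has 1 to 8 rows; each row shifts and turns the commanded pose from where the row before left it; what a row does not reach is not made up. Full scale, the value 1, is 0.1 m for a shift and 8 degrees for a turn. A row lasts 1/8 s, in which the tool goes at most 62.5 mm and 10.7 degrees, less where a joint would pass 70% of its speed; a pose out of reach is approached as far as the arm can. A call with a number of a shift or a turn outside -1 to 1 is refused whole. A call with a gripper value outside its range is refused whole. The fingers move at their own pace and stop on an object; FORCE is the grip in N (left out, the last holds). Time passes only in rows, so rows that do not move let the fingers close. It gives the time, the measured TCP pose, the force, the opening and the grip force at its end, in the units of the state.
- r.get_state(): the state, without advancing time (a new reading comes with each control period).
- r.camera(name): name is "scene" or "top"; returns a dict with "img" (420x560x3 uint8, blue, green, red), "range_z" (420x560 float32, mm along the optical axis (not along the pixel's ray), 0 where there is no reading), "intrinsics" (3x3 intrinsics, pixels), "k1" (the pictures are not rectified: a ray, as slopes to the right and down, at radius r is drawn at 1 + k1 r^2 times it, then the intrinsics apply), "origin" and "attitude" of the camera in the world. Camera axes: x right, y down, z forward; pixel columns grow to the right and rows downward; lengths in mm; the calibration is good to about 2 mm. A picture is of the moment at which its call begins.
- r.close_job(): hands the job in; it is judged then, once.
The state is a dict: "clock": time; "q": joint angles; "qd": joint speeds; "joint_torque": joint torques, N m; "tool_pos": TCP position; "ee_rot": TCP orientation; "contact_force": force on the tool from outside, world axes, zero at the start; "torque": the same for the moment, N m; "gripper_width": opening from 0.0 (shut) to 1.0 (fully open); "finger_force": force on a finger pad.
Only numpy, scipy, OpenCV 4.12 (cv2) and the standard library are available. Lean on these libraries where they do the work, as an engineer would, in place of code of your own. Each camera call takes 0.05 s, during which the arm holds its last target. There are 200 camera calls.

## Working session

There is one attempt and no reset: what is moved stays moved. The work goes in short steps, Python scripts to look and compute and a shell command to move; the robot and the scene stay as the last step left them, time stands still between calls to the robot, and variables do not carry over. Pictures are saved under pics/ and viewed, at most 18 in all, crops included, and the job is handed in when it is done.

```bash
ls; mkdir -p pics; cat > h.py <<'E'
import numpy as np, cv2
from bench import r
def cam(n): 
    return r.camera(n)
def R_of(c):
    a=np.array(c["attitude"],float)
    if a.shape==(3,3): return a
    from scipy.spatial.transform import Rotation as Ro
    return Ro.from_euler('xyz',a,degrees=True).as_matrix()
def rays(c,uv):
    uv=np.atleast_2d(np.array(uv,float)); K=np.array(c["intrinsics"])
    d=np.stack([(uv[:,0]-K[0,2])/K[0,0],(uv[:,1]-K[1,2])/K[1,1]],1)
    s=d.copy()
    for _ in range(20): s=d/(1+c["k1"]*(s**2).sum(1,keepdims=True))
    return s
def onplane(c,uv,z):
    s=rays(c,uv); D=np.c_[s,np.ones(len(s))]@R_of(c).T; o=np.array(c["origin"])
    return o+D*((z-o[2])/D[:,2])[:,None]
def cloud(c):
    h,w=c["range_z"].shape; v,u=np.mgrid[:h,:w]
    s=rays(c,np.c_[u.ravel(),v.ravel()]); z=c["range_z"].ravel()
    P=(np.c_[s,np.ones(len(s))]*z[:,None])@R_of(c).T+np.array(c["origin"])
    P[z<=0]=np.nan
    return P.reshape(h,w,3)
E
python3 - <<'E'
from h import *
for n in("scene","top"):
    c=cam(n); cv2.imwrite(f"pics/{n}0.png",c["img"]); print(n,c["origin"],c["attitude"],c["intrinsics"],c["k1"])
s=r.get_state(); print(s)
E
```

```text
pics
scene [1187.13933735  704.65150218 1144.34230155] [-136.21138752    0.38197979  139.85420314] [[456.16557823   0.         278.42456784]
 [  0.         456.16557823 209.65958509]
 [  0.           0.           1.        ]] -0.014790758889419818
top [ 264.35787117  -62.64213988 1435.51288625] [-1.67589522e+02 -1.10173050e-01 -9.25549849e+01] [[425.78321795   0.         278.76826404]
 [  0.         425.78321795 204.75415569]
 [  0.           0.           1.        ]] -0.008262409966804043
{'clock': 0.1, 'q': array([-70.78724152,  29.12127512, -13.60949241,  86.00176032,
         7.20224799,  65.82596287,  -8.86928822]), 'qd': array([ 0.01625988, -0.00684874,  0.05517954, -0.1205565 ,  0.01371438,
        0.05641028, -0.09070158]), 'joint_torque': array([-4.51954184e-03, -6.21850133e+01, -2.19468780e+00, -2.50209475e+01,
        1.24845671e-02,  7.83917232e-03, -1.29019415e-05]), 'tool_pos': array([142.41046416, 608.3943927 , 403.91769427]), 'ee_rot': array([-1.79909776e+02,  1.50858850e-03,  1.66832610e+02]), 'contact_force': array([-0.23410452, -0.75013194,  0.5980963 ]), 'torque': array([-0.05361061,  0.03346357, -0.0180179 ]), 'finger_force': 0.0, 'gripper_width': 1.003292589399934}
```

View pics/scene0.png

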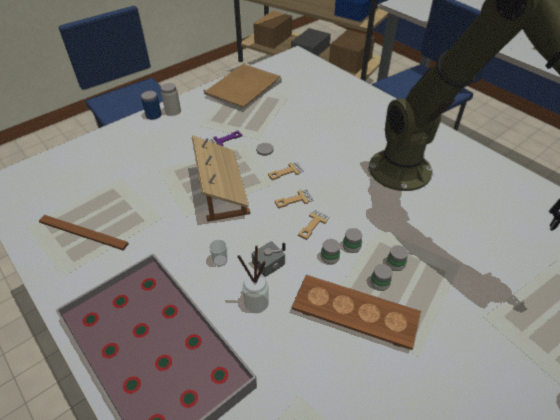

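View pics/top0.png

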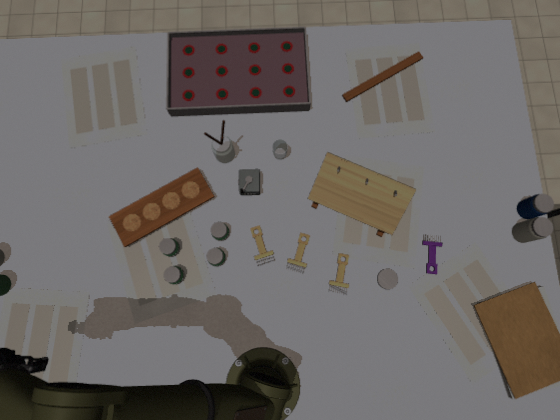

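The scene has three pale rakes, at top pixels (261,243), (300,252) and (341,272). The purple look-alike at (431,253) stays alone. Four green jars are at (220,231), (216,257), (169,247) and (174,274). The shelf is at (162,207), the rack at (362,193), the counter at (249,181) and the loose lid at (388,278).

```bash
python3 - <<'E'
from h import *
c=cam("top"); im=c["img"]
cv2.imwrite("pics/crop1.png",cv2.resize(im[120:300,100:450],None,fx=2.28,fy=2.28,interpolation=cv2.INTER_CUBIC))
hsv=cv2.cvtColor(im,cv2.COLOR_BGR2HSV); P=cloud(c)
for n,(u,v) in dict(r0=(261,243),r1=(300,252),r2=(341,268),jar=(220,231),jar2=(169,247),shelf=(162,220),mark=(171,200),rack=(350,200),table=(300,300),case=(249,186),purple=(431,253),lid=(388,278),left=(3,284)).items():
    print(n,hsv[v,u],np.nanmedian(P[v-2:v+3,u-2:u+3].reshape(-1,3),0).round(0))
E
```

```text
r0 [ 21 110 121] [449. -14.   9.]
r1 [ 20 114 121] [ 413. -143.   11.]
r2 [ 21 114 119] [ 354. -276.   11.]
jar [  8  20 101] [488. 117.  60.]
jar2 [  7  23 101] [443. 283.  60.]
shelf [ 12 162  96] [537. 314.  36.]
mark [ 14 133 117] [604. 283.  36.]
rack [ 17 106 113] [ 565. -310.   93.]
table [130   6 124] [ 256. -135.    2.]
case [30  7 76] [636.  18.  55.]
purple [142 150  85] [ 390. -582.    9.]
lid [ 11  20 102] [ 314. -428.   11.]
left [63 91 28] [348. 825.  37.]
```

View pics/crop1.png

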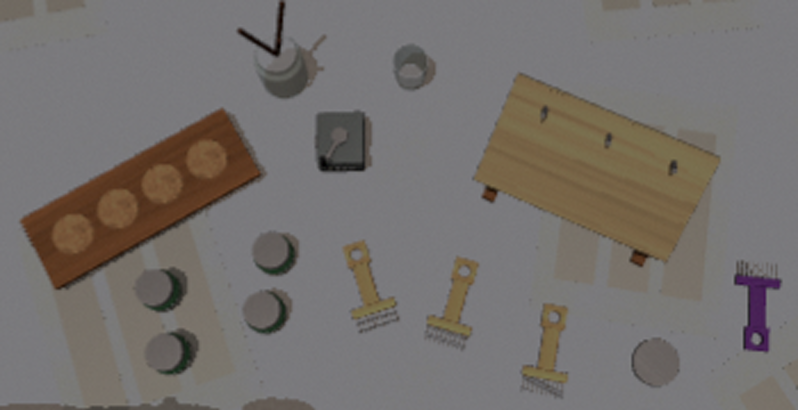

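The crop shows three pale rakes, eyes at crop (357,252), (464,267) and (552,315), cross bars toward the robot. It also shows four green-glass jars at (273,251), (264,310), (160,289) and (170,352). The disc at (655,362) is the loose lid (11 mm high, no green) and (757,305) is the purple rake. Next I measure everything from both views.

```bash
cat > meas.py <<'E'
from h import *
def blobs(m,lo,hi):
    n,L,st,ce=cv2.connectedComponentsWithStats(m.astype(np.uint8)*255,connectivity=8)
    return [(L==i) for i in range(1,n) if lo<st[i,4]<hi]
def uvs(b):
    v,u=np.nonzero(b); return np.c_[u,v].astype(float)
def rakes(c):
    hsv=cv2.cvtColor(c["img"],cv2.COLOR_BGR2HSV); P=cloud(c)
    H,S,V=[hsv[...,i].astype(int) for i in range(3)]
    m=(abs(H-20)<8)&(S>75)&(V>70)&(P[...,2]<30)&(P[...,0]<600)&(P[...,0]>250)&(abs(P[...,1])<450)
    out=[]
    for b in blobs(m,100,900):
        X=onplane(c,uvs(b),8)[:,:2]; zt=np.nanmedian(P[b][:,2])
        mu=X.mean(0); w,E=np.linalg.eigh(np.cov((X-mu).T)); a=E[:,1]; t=(X-mu)@a; s=(X-mu)@E[:,0]
        # bar end is the wide end
        q=(t.max()+t.min())/2
        if s[t>q].std()>s[t<q].std(): a=-a; t=-t
        if np.ptp(t)<85: continue
        # axis: line between bar centre and eye-end centre
        ex=X[t>t.max()-34].mean(0)if 0 else (X[t>t.max()-25]).mean(0); bx=X[t<t.min()+14].mean(0)
        mid=(np.percentile(t,99.7)+np.percentile(t,.3))/2
        org=mu+a*(mid-11)
        out.append((org.round(1),round(np.degrees(np.arctan2(a[1],a[0])),1),round(np.ptp(t),1),round(float(zt),1)))
    return sorted(out,key=lambda o:-o[0][1])
def jars(c,zmin=45,zmax=110):
    P=cloud(c); hsv=cv2.cvtColor(c["img"],cv2.COLOR_BGR2HSV)
    m=(P[...,2]>zmin)&(P[...,2]<zmax)&(hsv[...,1]<60)&(P[...,0]>250)&(P[...,0]<700)&(P[...,1]>60)&(P[...,1]<450)
    out=[]
    for b in blobs(m,80,1500):
        zt=np.nanpercentile(P[b][:,2],60)
        bb=b&(abs(P[...,2]-zt)<5); 
        cn=max(cv2.findContours(bb.astype(np.uint8),0,1)[0],key=cv2.contourArea)[:,0].astype(float)
        (X0,Y0),rad=cv2.minEnclosingCircle(onplane(c,cn,zt)[:,:2].astype(np.float32))
        X=onplane(c,uvs(bb),zt)[:,:2]
        out.append((np.round(X.mean(0),1),round(rad,1),round(float(zt),1)))
    return sorted(out,key=lambda o:-o[0][1])
def fixed(c):
    P=cloud(c); hsv=cv2.cvtColor(c["img"],cv2.COLOR_BGR2HSV); H,S,V=[hsv[...,i].astype(int) for i in range(3)]
    print(" marks")
    z=P[...,2]; m=(abs(z-36)<12)&(P[...,0]>400)&(P[...,0]<750)&(P[...,1]>120)&(P[...,1]<450)&(V>100)&(S>90)
    m=cv2.morphologyEx(m.astype(np.uint8),cv2.MORPH_OPEN,np.ones((3,3)))>0
    for b in blobs(m,120,900):
        zt=np.nanmedian(P[b][:,2]); print(onplane(c,uvs(b),zt).mean(0).round(1),b.sum())
    print(" rack")
    m=(P[...,0]>450)&(P[...,0]<750)&(P[...,1]<-120)&(P[...,1]>-480)&(abs(H-19)<8)&(S>60)&(z>40)&(z<200)
    b=max(blobs(m,500,90000),key=lambda q:q.sum()); X=P[b]; X=X[np.isfinite(X).all(1)]
    for _ in range(3):
        mu=X.mean(0); n=np.linalg.svd(X-mu,full_matrices=False)[2][2]; n*=np.sign(n[2]); X=X[abs((X-mu)@n)<5]
    print("n",n.round(3),"mu",mu.round(1),"tilt",np.degrees(np.arccos(n[2])).round(1),"yaw",np.degrees(np.arctan2(-n[1],-n[0])).round(1))
    o=np.array(c["origin"]); D=lambda uv:np.c_[rays(c,uv),np.ones(len(uv))]@R_of(c).T
    def hit(uv,h=0):
        d=D(uv); return o+d*(((mu+n*h-o)@n)/(d@n))[:,None]
    hull=cv2.convexHull(uvs(b).astype(np.float32))
    hm=np.zeros(m.shape,np.uint8); cv2.fillConvexPoly(hm,hull.astype(int),1); hm=cv2.erode(hm,np.ones((7,7)))>0
    pm=hm&((S<60)); 
    ux=np.array([-n[0],-n[1],0]); ux/=np.linalg.norm(ux); up=np.cross(np.cross(n,ux),n); up/=np.linalg.norm(up); lat=np.cross(n,up)
    hx=hit(hull[:,0]); print("up",np.ptp(hx@up).round(1),"lat",np.ptp(hx@lat).round(1),"mid",(up*(hx@up).max()/2+up*(hx@up).min()/2+lat*((hx@lat).max()+(hx@lat).min())/2+n*(mu@n)).round(1))
    for b in blobs(pm,6,400):
        q=uvs(b); x=hit(q); 
        # extremes of the peg blob along its long axis; foot = intersect with face
        w,E=np.linalg.eigh(np.cov((q-q.mean(0)).T)); t=(q-q.mean(0))@E[:,1]
        ends=[q[t<t.min()+2].mean(0),q[t>t.max()-2].mean(0)]
        print("peg px",q.mean(0).round(1),b.sum(),"ends",np.round(ends,1).tolist(),"face",hit(np.array(ends)).round(1).tolist(),"top40",hit(np.array(ends),40).round(1).tolist())
if __name__=="__main__":
    for nme in("top","scene"):
        c=cam(nme); print(nme); print(*rakes(c),sep="\n"); print(*jars(c),sep="\n"); fixed(c)
E
python3 meas.py
```

```text
top
(array([443.5, -11.4]), np.float64(15.5), np.float64(106.3), 10.0)
(array([ 412.6, -141.7]), np.float64(-18.9), np.float64(106.9), 10.1)
(array([ 337.7, -272.9]), np.float64(-13.6), np.float64(106.7), 10.0)
(array([447.4, 290.5]), 26.2, 60.0)
(array([355. , 274.6]), 26.4, 60.1)
(array([408.3, 136.4]), 26.4, 60.4)
(array([493.4, 123.6]), 26.5, 60.4)
 marks
[639.8 219.3  35.1] 233
[604.9 285.2  34.9] 236
[569.6 350.   34.7] 236
[534.2 415.8  34.9] 239
 rack
n [-0.506  0.253  0.824] mu [ 580.7 -337.9  113.2] tilt 34.5 yaw -26.5
up 171.6 lat 298.1 mid [ 580.1 -339.   113.1]
peg px [338.1 169.3] 11 ends [[338.8, 168.0], [337.7, 170.2]] face [[659.6, -273.3, 141.8], [653.9, -270.0, 137.3]] top40 [[647.6, -266.9, 181.0], [642.1, -263.7, 176.6]]
peg px [366.6 181.2] 9 ends [[366.8, 180.0], [366.4, 182.2]] face [[616.4, -358.7, 141.4], [610.3, -357.8, 137.5]] top40 [[605.7, -349.7, 180.7], [599.8, -348.9, 176.8]]
peg px [395.4 193.2] 9 ends [[395.2, 192.0], [395.6, 194.2]] face [[573.5, -444.6, 141.5], [567.2, -446.0, 138.0]] top40 [[564.1, -433.0, 180.7], [558.0, -434.4, 177.4]]
scene
(a
[... 289 characters left out ...]
 139.4]), 28.2, 60.6)
(array([497.7, 125.7]), 27.7, 60.2)
 marks
 rack
n [-0.498  0.258  0.828] mu [ 585.6 -332.9  112.8] tilt 34.1 yaw -27.4
up 174.9 lat 387.8 mid [ 606.5 -296.7  114. ]
peg px [208.3 158.7] 18 ends [[210.2, 155.6], [206.0, 162.5]] face [[576.7, -398.9, 128.0], [615.8, -364.0, 140.6]] top40 [[606.4, -345.2, 177.4], [643.6, -312.0, 189.4]]
peg px [211.9 177.9] 20 ends [[214.2, 174.6], [209.5, 181.5]] face [[622.2, -308.5, 127.2], [660.3, -277.5, 140.4]] top40 [[649.7, -259.2, 176.6], [685.9, -229.7, 189.2]]
peg px [221.  203.6] 177 ends [[236.0, 204.8], [212.6, 200.9]] face [[632.3, -176.7, 92.2], [703.5, -196.6, 141.2]] top40 [[659.3, -133.8, 143.4], [727.0, -152.7, 190.0]]
```

```bash
python3 -m pendant '[[[1,0.384,-0.396,-0.13,0.363],[1,0.384,-0.396,-0.13,0.363],[1,0.384,-0.396,-0.13,0.363],[1,0.384,-0.396,-0.13,0.363],[1,0.384,-0.396,-0.13,0.363],[1,0.384,-0.396,-0.13,0.363],[1,0.384,-0.396,-0.13,0.363],[1,0.384,-0.396,-0.13,0.363]]]' 60
python3 -m pendant '[[[1,0,0,0,0],[1,0,0,0,0]]]'
```

```text
clock: 1.25
tool_pos: [450.7, 290.4, 300.4]
ee_rot: [180.0, 0.0, -169.8]
contact_force: [1.9, -0.5, -0.4]
gripper_width: 1.001
finger_force: 0.0
clock: 1.5
tool_pos: [449.4, 292.0, 300.7]
ee_rot: [180.0, -0.0, -170.0]
contact_force: [-0.9, 0.7, 0.1]
gripper_width: 0.995
finger_force: 0.0
```

```bash
python3 -m pendant '[[[1,0,0,-0.4,0],[1,0,0,-0.4,0],[1,0,0,-0.355,0],[1,0,0,0,0],[0,0,0,0,0],[0,0,0,0,0],[0,0,0,0,0],[0,0,0,0,0]]]' 30
python3 -m pendant '[[[1,0,0,0,0],[1,0,0,0,0],[1,0,0,0,0],[1,0,0,0,-0.8],[1,0,0,0,-0.9],[1,0,0,0,-0.9],[1,0,0,0,-0.9],[1,0,0,0,-0.9]]]'
python3 -m pendant '[[[1,0,0,0,-0.9],[1,0,0,0,-0.9],[1,0,0,0,-0.9],[1,0,0,0,-0.9],[1,0,0,0,-0.97],[1,0,0,0,0],[0,0,0,0,0],[0,0,0,0,0]]]' 
python3 -m pendant '[[[0,0,0,0,0],[0,0,0,0,0]]]' 
python3 -c "
from meas import *
for n in('top','scene'): print(n,*jars(cam(n)),sep='\n')"
```

```text
clock: 2.5
tool_pos: [449.7, 292.6, 187.1]
ee_rot: [179.9, 0.2, -169.9]
contact_force: [-1.2, 0.1, 7.2]
gripper_width: 0.686
finger_force: 32.5
clock: 3.5
tool_pos: [449.6, 291.7, 185.1]
ee_rot: [-180.0, -0.0, 154.6]
contact_force: [-0.6, 0.3, 0.8]
gripper_width: 1.001
finger_force: 0.0
clock: 4.5
tool_pos: [449.7, 291.7, 185.4]
ee_rot: [180.0, -0.0, 118.4]
contact_force: [-0.4, 1.3, 0.5]
gripper_width: 0.685
finger_force: 32.0
clock: 4.75
tool_pos: [449.7, 291.7, 185.4]
ee_rot: [180.0, -0.0, 118.3]
contact_force: [-0.7, -0.5, 4.6]
gripper_width: 0.684
finger_force: 32.4
top
(array([355.9, 274.2]), 26.2, 60.4)
(array([408.4, 136.4]), 26.2, 60.5)
(array([494. , 122.7]), 26.5, 60.3)
scene
(array([477.5, 307.8]), 7.6, 82.8)
(array([412.5, 138.3]), 28.4, 59.7)
(array([497.5, 125.4]), 28.9, 60.1)
```

```bash
python3 -m pendant '[[[0,0,0,0.3,0],[0,0,0,0.4,0],[0,0,0,0.3,0],[0,0.3,-0.11,0,0],[0,0.4,-0.15,0,0],[0,0.5,-0.185,0,0],[0,0.4,-0.15,0,0],[0,0.323,-0.116,0,0]]]' 40
python3 -m pendant '[[[0,0,0,0,0],[0,0,0,-0.3,0],[0,0,0,-0.2,0],[0,0,0,-0.1,0],[0,0,0,-0.04,0],[0,0,0,0,0]]]'
```

```text
clock: 5.85
tool_pos: [643.2, 219.2, 284.0]
ee_rot: [-179.9, 0.0, 118.2]
contact_force: [-0.7, 0.7, -2.3]
gripper_width: 0.681
finger_force: 46.1
clock: 6.6
tool_pos: [641.9, 220.9, 221.7]
ee_rot: [180.0, -0.0, 118.3]
contact_force: [0.5, 0.7, -2.4]
gripper_width: 0.678
finger_force: 46.1
```

```bash
python3 -m pendant '[[[0,0,0,-0.005,0],[1,0,0,0,0],[1,0,0,0,0],[1,0,0,0,0],[1,0,0,0.3,0],[1,0,0,0.4,0],[1,0,0,0.3,0],[1,-0.3,0.06,0,0]]]'
python3 -m pendant '[[[1,-0.5,0.1,0,0],[1,-0.5,0.1,0,0],[1,-0.5,0.1,0,0],[1,-0.5,0.1,0,0],[1,-0.4,0.07,0,0],[1,-0.14,0.025,0,0],[1,0,0,0,0]]]'
python3 -c "
from meas import *
for n in('top','scene'): print(n,*jars(cam(n),40,110),sep='\n')"
```

```text
clock: 7.6
tool_pos: [613.8, 225.7, 323.6]
ee_rot: [179.6, 0.1, 118.2]
contact_force: [-0.4, 1.4, 0.2]
gripper_width: 1.003
finger_force: 0.0
clock: 8.48
tool_pos: [357.8, 276.4, 321.1]
ee_rot: [179.9, -0.0, 118.4]
contact_force: [1.2, 0.1, -0.3]
gripper_width: 1.0
finger_force: 0.0
top
(array([358. , 271.5]), 26.4, 60.1)
(array([638.5, 218.3]), 26.1, 95.1)
(array([409.1, 136.5]), 26.6, 60.3)
(array([493.1, 123.2]), 26.5, 60.5)
scene
(array([359.4, 276.6]), 28.5, 59.6)
(array([660.1, 236. ]), 28.0, 54.6)
(array([643.9, 221.9]), 27.4, 94.7)
(array([413.2, 138.9]), 30.1, 59.8)
(array([498.3, 125.7]), 27.9, 60.4)
```

```bash
python3 -m pendant '[[[1,0.01,0,-0.45,0],[1,0,0,-0.5,0],[1,0,0,-0.405,0],[1,0,0,0,0],[0,0,0,0,0],[0,0,0,0,0],[0,0,0,0,0],[0,0,0,0,0]]]' 40
python3 -m pendant '[[[0,0,0,0.3,0],[0,0,0,0.5,0],[0,0,0,0.4,0],[0,0.4,0.02,0,0],[0,0.5,0.02,0,0],[0,0.5,0.02,0,0],[0,0.5,0.02,0,0],[0,0.4,0.02,0,0]]]'
python3 -m pendant '[[[0,0.19,0.01,0,0],[0,0,0,0,0],[0,0,0,-0.4,0],[0,0,0,-0.3,0],[0,0,0,-0.1,0],[0,0,0,0,0]]]'
```

```text
clock: 9.57
tool_pos: [359.6, 276.2, 187.1]
ee_rot: [179.8, -0.0, 118.3]
contact_force: [0.5, -2.4, 7.9]
gripper_width: 0.676
finger_force: 42.4
clock: 10.58
tool_pos: [590.6, 285.8, 306.7]
ee_rot: [179.9, 0.0, 118.3]
contact_force: [-0.5, 0.1, -2.3]
gripper_width: 0.675
finger_force: 44.5
clock: 11.32
tool_pos: [607.4, 287.4, 225.6]
ee_rot: [-180.0, -0.0, 118.3]
contact_force: [0.7, 0.4, -1.9]
gripper_width: 0.674
finger_force: 44.5
```

```bash
python3 -m pendant '[[[0,0,0,-0.045,0],[0,0,0,0,0],[1,0,0,0,0],[1,0,0,0,0],[1,0,0,0,0],[1,0,0,0.3,0],[1,0,0,0.4,0],[1,0,0,0.3,0]]]'
python3 -m pendant '[[[1,-0.36,-0.27,0,0],[1,-0.4,-0.3,0,0],[1,-0.4,-0.3,0,0],[1,-0.4,-0.31,0,0],[1,-0.4,-0.31,0,0],[1,0,0,0,0],[1,0,0,0,0]]]'
python3 -c "
from meas import *
for n in('top','scene'): print(n,*jars(cam(n),40,110),sep='\n')"
```

```text
clock: 12.32
tool_pos: [608.0, 287.1, 322.3]
ee_rot: [179.9, 0.0, 118.3]
contact_force: [0.5, -0.2, -0.3]
gripper_width: 0.999
finger_force: 0.0
clock: 13.2
tool_pos: [412.5, 138.6, 321.2]
ee_rot: [179.9, 0.0, 118.3]
contact_force: [-0.2, -0.0, -0.4]
gripper_width: 1.002
finger_force: 0.0
top
(array([605.2, 285.5]), 26.0, 95.3)
(array([638.7, 219.3]), 25.9, 94.5)
(array([494.3, 122.9]), 26.5, 60.1)
scene
(array([628.7, 299.6]), 29.4, 53.8)
(array([610.1, 289.4]), 27.8, 94.9)
(array([659.9, 235.3]), 28.2, 55.5)
(array([643.6, 221.8]), 28.6, 95.0)
(array([413.3, 139.8]), 28.8, 60.1)
(array([497.7, 125.4]), 28.2, 59.8)
```

```bash
python3 -m pendant '[[[1,0,0,-0.45,0],[1,0,0,-0.5,0],[1,0,0,-0.405,0],[1,0,0,0,0],[0,0,0,0,0],[0,0,0,0,0],[0,0,0,0,0],[0,0,0,0,0]]]' 40
python3 -m pendant '[[[0,0,0,0.3,0],[0,0,0,0.5,0],[0,0,0,0.4,0],[0,0.32,0.42,0,0],[0,0.32,0.43,0,0],[0,0.32,0.43,0,0],[0,0.32,0.43,0,0],[0,0.32,0.42,0,0]]]'
python3 -m pendant '[[[0,0.01,0,0,0],[0,0,0,0,0],[0,0,0,-0.4,0],[0,0,0,-0.3,0],[0,0,0,-0.1,0],[0,0,0,0,0]]]'
```

```text
clock: 14.3
tool_pos: [412.4, 138.4, 186.8]
ee_rot: [179.8, 0.0, 118.3]
contact_force: [-1.8, -0.1, 7.9]
gripper_width: 0.678
finger_force: 43.7
clock: 15.3
tool_pos: [572.4, 352.7, 306.3]
ee_rot: [179.9, -0.0, 118.3]
contact_force: [1.0, -1.1, -2.3]
gripper_width: 0.679
finger_force: 45.0
clock: 16.05
tool_pos: [572.8, 350.5, 225.6]
ee_rot: [-180.0, 0.0, 118.3]
contact_force: [0.6, 0.7, -1.8]
gripper_width: 0.672
finger_force: 45.0
```

```bash
python3 -m pendant '[[[0,0,0.012,-0.045,0],[0,0,0,0,0],[1,0,0,0,0],[1,0,0,0,0],[1,0,0,0,0],[1,0,0,0.3,0],[1,0,0,0.4,0],[1,0,0,0.3,0]]]'
python3 -m pendant '[[[1,-0.15,-0.45,0,0],[1,-0.15,-0.45,0,0],[1,-0.15,-0.46,0,0],[1,-0.15,-0.46,0,0],[1,-0.155,-0.45,0,0],[1,0,0,0,0],[1,0,0,0,0]]]'
python3 -c "
from meas import *
for n in('top','scene'): print(n,*jars(cam(n),40,110),sep='\n')"
```

```text
clock: 17.05
tool_pos: [573.0, 352.4, 322.4]
ee_rot: [179.9, -0.0, 118.3]
contact_force: [-0.3, 0.1, 0.3]
gripper_width: 1.002
finger_force: 0.0
clock: 17.92
tool_pos: [497.6, 125.9, 321.0]
ee_rot: [179.9, -0.0, 118.3]
contact_force: [0.7, 0.3, -0.1]
gripper_width: 1.0
finger_force: 0.0
top
(array([570.3, 350.6]), 25.7, 94.6)
scene
(array([593. , 364.9]), 25.8, 55.0)
(array([575.1, 353.9]), 27.4, 94.6)
(array([626.2, 301.8]), 28.0, 54.9)
(array([609.9, 289.3]), 28.7, 94.9)
(array([660.2, 237.9]), 27.0, 55.6)
(array([643.8, 222. ]), 28.9, 94.7)
(array([497.6, 125.1]), 27.4, 60.1)
```

```bash
python3 -m pendant '[[[1,0,0,-0.45,0],[1,0,0,-0.5,0],[1,0,0,-0.405,0],[1,0,0,0,0],[0,0,0,0,0],[0,0,0,0,0],[0,0,0,0,0],[0,0,0,0,0]]]' 40
python3 -m pendant '[[[0,0,0,0.3,0],[0,0,0,0.5,0],[0,0,0,0.4,0],[0,0.06,0.48,0,0],[0,0.07,0.5,0,0],[0,0.07,0.5,0,0],[0,0.07,0.5,0,0],[0,0.07,0.5,0,0]]]'
python3 -m pendant '[[[0,0.06,0.44,0,0],[0,0,0,0,0],[0,0,0,-0.4,0],[0,0,0,-0.3,0],[0,0,0,-0.1,0],[0,0,0,0,0]]]'
```

```text
clock: 19.02
tool_pos: [497.8, 125.7, 187.2]
ee_rot: [179.8, 0.0, 118.3]
contact_force: [-2.2, 0.2, 6.8]
gripper_width: 0.68
finger_force: 42.3
clock: 20.02
tool_pos: [531.2, 375.0, 306.7]
ee_rot: [179.9, -0.0, 118.3]
contact_force: [1.9, -0.3, -2.0]
gripper_width: 0.683
finger_force: 44.6
clock: 20.78
tool_pos: [537.6, 416.9, 225.7]
ee_rot: [-180.0, 0.0, 118.3]
contact_force: [0.6, -1.6, -1.8]
gripper_width: 0.683
finger_force: 44.6
```

```bash
python3 -m pendant '[[[0,0,0.008,-0.046,0],[0,0,0,0,0],[1,0,0,0,0],[1,0,0,0,0],[1,0,0,0,0],[1,0,0,0.3,0],[1,0,0,0.4,0],[1,0,0,0.3,0]]]'
python3 -m pendant '[[[1,-0.09,-0.42,0,0.964],[1,-0.09,-0.43,0,0.964],[1,-0.09,-0.43,0,0.964],[1,-0.09,-0.43,0,0.964],[1,-0.09,-0.43,0,0.964],[1,-0.09,-0.43,0,0.964],[1,-0.09,-0.43,0,0.964],[1,-0.09,-0.43,0,0.964]]]'
python3 -m pendant '[[[0.7,-0.1,-0.42,-0.2,0.964],[0.7,-0.09,-0.42,-0.2,0.964],[0.7,0,0,-0.2,0],[0.7,0,0,0,0]]]'
python3 -c "
from meas import *
print(r.get_state()['q'].round(0))
for n in('top','scene'): c=cam(n);print(n,*jars(c,80,110),*rakes(c),sep='\n')"
```

```text
clock: 21.78
tool_pos: [537.5, 418.2, 322.3]
ee_rot: [179.9, -0.0, 118.3]
contact_force: [0.1, -0.3, -0.1]
gripper_width: 1.004
finger_force: 0.0
clock: 22.78
tool_pos: [465.0, 73.8, 320.8]
ee_rot: [-180.0, 0.0, -179.7]
contact_force: [1.1, -1.0, 0.4]
gripper_width: 0.999
finger_force: 0.0
clock: 23.28
tool_pos: [446.0, -9.4, 259.9]
ee_rot: [180.0, -0.1, -164.7]
contact_force: [-0.6, 0.5, 0.4]
gripper_width: 0.702
finger_force: 0.0
[  4.  25.  -8. 123.   6.  33.  97.]
top
(array([535.6, 415.1]), 26.5, 95.3)
(array([569.9, 350.6]), 26.2, 94.9)
(array([605.3, 285.8]), 26.0, 95.0)
(array([638.6, 218. ]), 25.7, 95.0)
(array([ 413.1, -141.6]), np.float64(-19.0), np.float64(109.0), 10.2)
(array([ 337.6, -273.2]), np.float64(-13.4), np.float64(106.9), 9.6)
scene
(array([539.8, 418.9]), 28.2, 94.9)
(array([574.8, 353.8]), 27.3, 94.7)
(array([609.8, 288.9]), 27.7, 94.8)
(array([643.9, 221.9]), 27.3, 95.0)
(array([447.9,  -7.9]), np.float64(15.4), np.float64(108.2), 9.8)
(array([ 441.8, -147.4]), np.float64(165.5), np.float64(100.8), 9.5)
(array([ 342. , -270.3]), np.float64(-13.2), np.float64(107.8), 9.6)
```

```bash
python3 -m pendant '[[[0.7,0,0,-0.4,0],[0.7,0,0,-0.3,0],[0.7,0,0,-0.13,0],[0.7,0,0,0,0],[0,0,0,0,0],[0,0,0,0,0],[0,0,0,0,0],[0,0,0,0,0]]]' 60
python3 -m pendant '[[[0,0,0,0.3,0],[0,0,0,0.4,0],[0,0,0,0.4,0],[0,0,0,0.3,0],[0,0,0,0,0]]]'
python3 -c "
from meas import *
for n in('top','scene'):
    c=cam(n); cv2.imwrite(f'pics/hold_{n}.png',cv2.resize(c['img'][140:300,180:400] if n=='top' else c['img'][120:280,180:400],None,fx=3.5,fy=3.5))"
```

```text
clock: 24.38
tool_pos: [446.7, -8.8, 178.8]
ee_rot: [-180.0, 0.1, -164.6]
contact_force: [-0.7, 0.5, 9.8]
gripper_width: 0.255
finger_force: 58.4
clock: 25.0
tool_pos: [446.8, -8.9, 320.0]
ee_rot: [-179.9, 0.3, -164.6]
contact_force: [0.2, -0.4, -0.5]
gripper_width: 0.25
finger_force: 59.4
```

View pics/hold_scene.png

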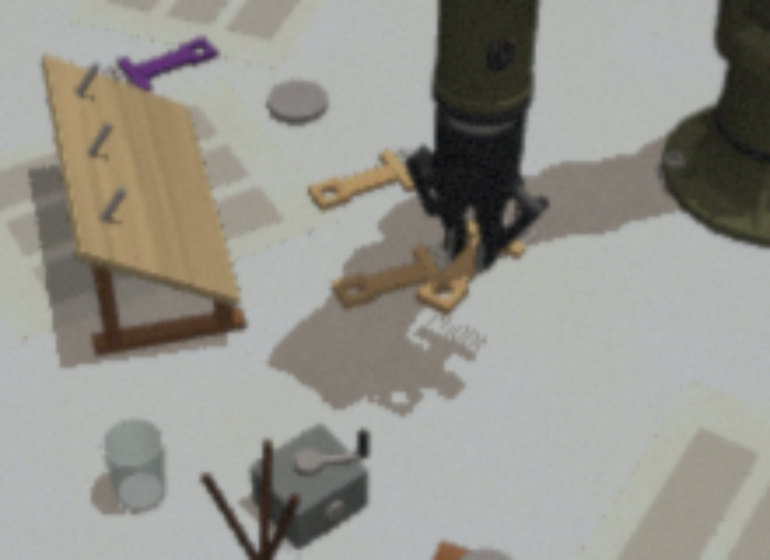

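Rake0 is held level by the handle, its eye at crop (440,293), and the three pegs are at (87,80), (100,140) and (113,205). Next I move it above the left peg.

```bash
python3 -m pendant '[[[0,0,0,0.35,-0.87],[0,0.239,-0.375,0.126,-0.878],[0,0.239,-0.375,0,-0.878],[0,0.239,-0.375,0,-0.878],[0,0.239,-0.375,0,-0.878],[0,0.239,-0.375,0,-0.878],[0,0.239,-0.375,0,0],[0,0,0,0,0]]]'
cat > eye.py <<'E'
from meas import *
import sys
# held-rake wood mask: eye-end centre & hole from top camera at height z
def held(c,z,near,name=None):
    hsv=cv2.cvtColor(c["img"],cv2.COLOR_BGR2HSV); P=cloud(c); H,S,V=[hsv[...,i].astype(int) for i in range(3)]
    d=np.hypot(P[...,0]-near[0],P[...,1]-near[1])
    m=(d<45)&(abs(P[...,2]-z)<9)&(S>60)&(abs(H-20)<9)
    X=onplane(c,uvs(m),z+4)[:,:2]
    return X
psi=np.radians(float(sys.argv[3]) if len(sys.argv)>3 else -26.7)
off={'top':(3.3,2.2),'scene':(-1.9,-1.3)}
s=r.get_state(); t=s['tool_pos']; yaw=np.radians(s['ee_rot'][2]+180)
h=np.array([np.cos(yaw),np.sin(yaw)]); l=np.array([-h[1],h[0]])
e=t[:2]+48*h; print('tcp',t.round(1),s['ee_rot'].round(2),'nominal eye',e.round(1))
for n in('top','scene'):
    c=cam(n); X=held(c,t[2]-173.8,e)+np.array(off[n])
    if len(X)<30: print(n,'few',len(X)); continue
    a=(X-t[:2])@h; b=(X-t[:2])@l
    k=a>33
    print(n,len(X),'tip at',np.percentile(a,99.5).round(1),'(65) lateral range at eye',np.percentile(b[k],[1,99]).round(1),'mean',b[k].mean().round(1))
if len(sys.argv)>1:
    cv2.imwrite(f'pics/{sys.argv[1]}.png',cv2.resize(cam(sys.argv[2])['img'][130:250,280:430] if sys.argv[2]=='top' else c['img'][110:230,170:320],None,fx=5,fy=5,interpolation=cv2.INTER_CUBIC))
E
python3 eye.py hov1 top
```

```text
clock: 26.1
tool_pos: [590.1, -237.2, 362.4]
ee_rot: [-179.8, -0.1, 153.1]
contact_force: [-2.0, 0.4, -0.9]
gripper_width: 0.246
finger_force: 59.4
tcp [ 590.1 -237.2  362.4] [-1.7985e+02 -1.3000e-01  1.5310e+02] nominal eye [ 632.9 -258.9]
top few 0
scene 134 tip at 62.2 (65) lateral range at eye [-18.7  24.5] mean 3.2
```

View pics/hov1.png

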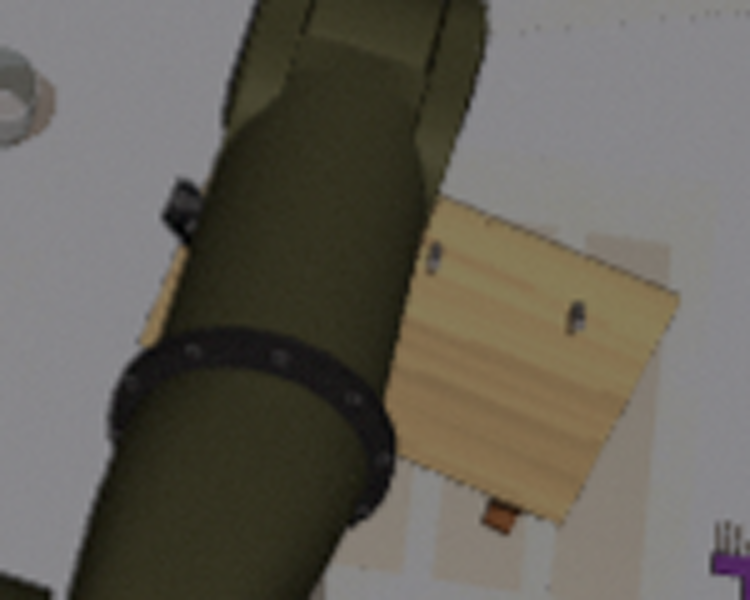

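The arm hides the rake from the top camera, so I use the scene view.

```bash
python3 -m pendant '[[[0,0,0.02,0,0],[0,0,0,0,0]]]'; python3 eye.py hov2 scene
```

```text
clock: 26.5
tool_pos: [589.7, -230.7, 365.4]
ee_rot: [180.0, -0.0, 153.4]
contact_force: [0.1, 0.9, -1.3]
gripper_width: 0.251
finger_force: 59.4
tcp [ 589.7 -230.7  365.4] [ 1.7998e+02 -1.0000e-02  1.5343e+02] nominal eye [ 632.6 -252.2]
top few 0
scene 139 tip at 64.3 (65) lateral range at eye [-21.1  23.2] mean 1.0
```

View pics/hov2.png

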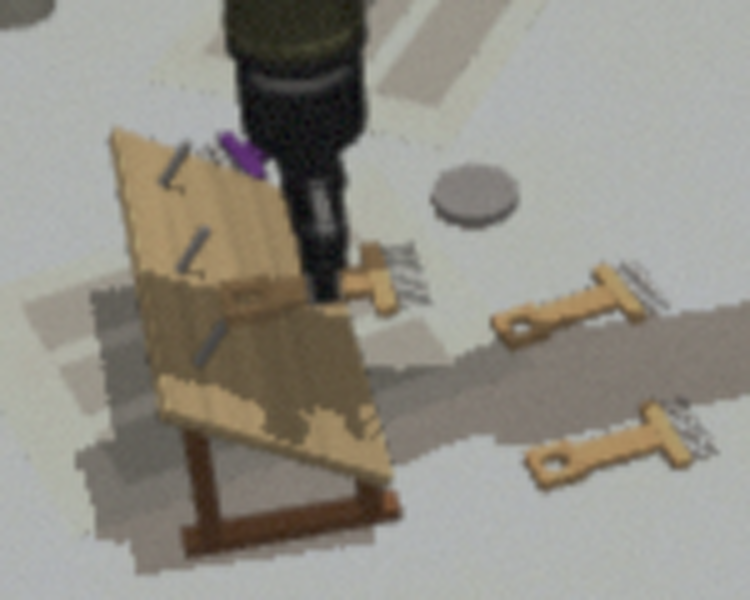

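```bash
python3 - <<'E'
from meas import *
c=cam("scene"); f=lambda q:[170+q[0]/5-.4,110+q[1]/5-.4]
o=np.array([-1.9,-1.3,0])
n=np.array([-.504,.2535,.825])
for nm,tip,foot,F in(("A",(225,322),(200,364),(664.3,-271.3,142.6)),("B",(207,230),(183,271),(621.5,-356.7,142.6)),("C",(187,145),(165,184),(579.1,-442.4,142.6))):
    F=np.array(F); print(nm,"tip ray z177",(onplane(c,[f(tip)],177)[0]+o).round(1),"foot z142.6",(onplane(c,[f(foot)],142.6)[0]+o).round(1),"pred tip",(F+40*n).round(1))
print("eye",(onplane(c,[f((245,297))],365.4-173.8+4)[0]+o).round(1))
# raw hole search in 6x crop
cv2.imwrite("pics/eyez.png",cv2.resize(c["img"][155:195,195:250],None,fx=14,fy=14,interpolation=cv2.INTER_CUBIC))
E
```

```text
A tip ray z177 [ 645.4 -261.7  177. ] foot z142.6 [ 661.7 -272.9  142.6] pred tip [ 644.1 -261.2  175.6]
B tip ray z177 [ 602.2 -345.2  177. ] foot z142.6 [ 618.3 -357.1  142.6] pred tip [ 601.3 -346.6  175.6]
C tip ray z177 [ 560.6 -430.8  177. ] foot z142.6 [ 575.3 -443.9  142.6] pred tip [ 558.9 -432.3  175.6]
eye [ 632.6 -254.4  195.6]
```

View pics/eyez.png

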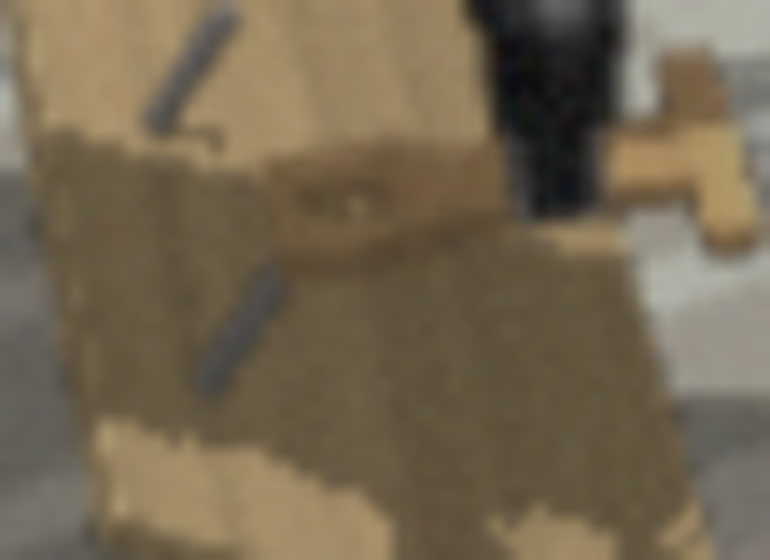

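The scene view shows the eye at crop (340,200), just short of the left peg's tip at (275,275). That fits the nominal pose to about 2 mm, so I lower along the peg.

```bash
python3 -m pendant '[[[0,0.048,-0.063,0,0],[0,0,0,-0.077,0],[0,0,0,0,0],[0,0.038,-0.019,-0.062,0],[0,0.038,-0.019,-0.062,0],[0,0,0,0,0]]]' 30
python3 -m pendant '[[[0,0.038,-0.019,-0.062,0],[0,0,0,0,0]]]'
python3 -m pendant '[[[0,0.038,-0.019,-0.062,0],[0,0,0,0,0]]]'
python3 -c "
from meas import *
cv2.imwrite('pics/ins1.png',cv2.resize(cam('scene')['img'][130:210,185:295],None,fx=7,fy=7,interpolation=cv2.INTER_CUBIC))"
```

```text
clock: 27.4
tool_pos: [602.8, -242.1, 344.4]
ee_rot: [180.0, 0.0, 153.4]
contact_force: [1.7, -1.1, -0.9]
gripper_width: 0.25
finger_force: 59.4
clock: 27.65
tool_pos: [606.4, -244.0, 338.4]
ee_rot: [180.0, 0.0, 153.3]
contact_force: [1.9, -0.7, 0.0]
gripper_width: 0.249
finger_force: 59.4
clock: 27.9
tool_pos: [610.2, -245.9, 332.2]
ee_rot: [-180.0, 0.0, 153.3]
contact_force: [2.8, -1.4, -0.0]
gripper_width: 0.25
finger_force: 59.4
```

View pics/ins1.png

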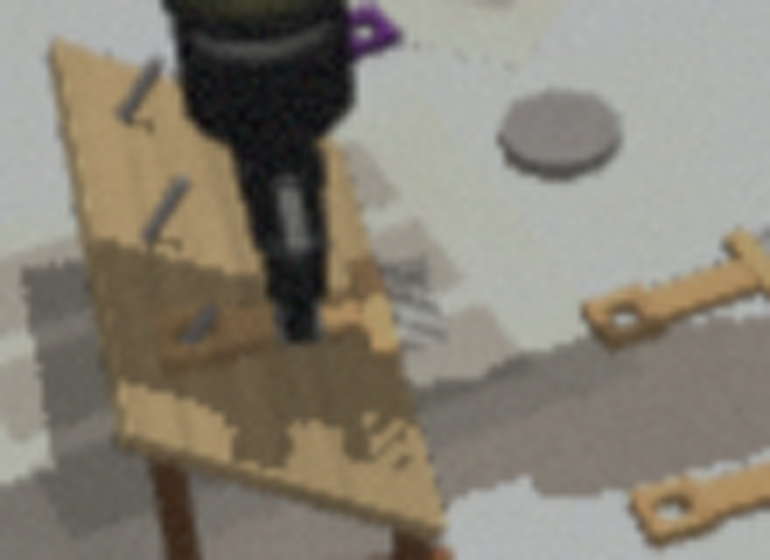

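The peg shows through the eye at crop (200,322). I lower a little more, release and back off along the peg.

```bash
python3 -m pendant '[[[0,0.025,-0.012,-0.041,0],[0,0,0,0,0],[0.6,0,0,0,0],[0.6,0,0,0,0],[0.6,0,0,0,0],[0.6,-0.05,0.025,0.1,0],[0.6,-0.1,0.05,0.3,0],[0.6,-0.2,0.2,0.4,0]]]'
python3 -m pendant '[[[0.6,-0.4,0.3,0,0],[0.6,-0.4,0.3,0,0],[0.6,-0.4,0,0,0],[0.6,0,0,0,0]]]'
cat > look.py <<'E'
from meas import *
import sys
for n in('top','scene'):
    c=cam(n); print(n,*rakes(c),sep='\n')
    P=cloud(c); hsv=cv2.cvtColor(c["img"],cv2.COLOR_BGR2HSV)
    d=(P-np.array([583.,-337,112.5]))@np.array([-.504,.2535,.825]) ; 
    t=c['img']
    for k,F in dict(A=(663.5,-271.8,142.6),B=(620.7,-357.2,142.6),C=(578.3,-443.1,142.6)).items():
        rel=P-np.array(F); dn=np.array([-.8932*.825,.449*.825,-.5646]); lt=np.array([.449,.893,0]); a=rel@dn; b=rel@lt
        w=[np.nanmedian(d[(abs(a-q)<7)&(abs(b)<8)]).round(1) for q in (48,75)]; print(k,'height over face at handle, bar:',w)
if len(sys.argv)>1: 
    a=cam('scene')['img'][120:230,180:290]; b=cam('top')['img'][140:250,300:430]
    cv2.imwrite(f'pics/{sys.argv[1]}.png',np.hstack([cv2.resize(a,(400,400),interpolation=2),cv2.resize(b,(400,400),interpolation=2)]))
E
python3 look.py h1
```

```text
clock: 28.95
tool_pos: [576.6, -220.0, 409.1]
ee_rot: [-180.0, -0.1, 153.3]
contact_force: [0.4, -0.7, 0.2]
gripper_width: 0.603
finger_force: 0.0
clock: 29.45
tool_pos: [454.5, -159.4, 409.8]
ee_rot: [-180.0, 0.0, 153.3]
contact_force: [0.2, -0.2, -0.1]
gripper_width: 0.6
finger_force: 0.0
top
(array([ 337.6, -273.7]), np.float64(-11.1), np.float64(108.8), 10.1)
A height over face at handle, bar: [np.float64(865.8), np.float64(906.3)]
B height over face at handle, bar: [np.float64(1.1), np.float64(1.7)]
C height over face at handle, bar: [np.float64(0.6), np.float64(1.9)]
scene
(array([ 417.1, -138.7]), np.float64(-19.2), np.float64(108.4), 9.8)
(array([ 342. , -269.6]), np.float64(-14.3), np.float64(108.5), 9.6)
A height over face at handle, bar: [np.float64(-133.7), np.float64(9.6)]
B height over face at handle, bar: [np.float64(-134.4), np.float64(-0.0)]
C height over face at handle, bar: [np.float64(-134.1), np.float64(-0.4)]
```

View pics/h1.png

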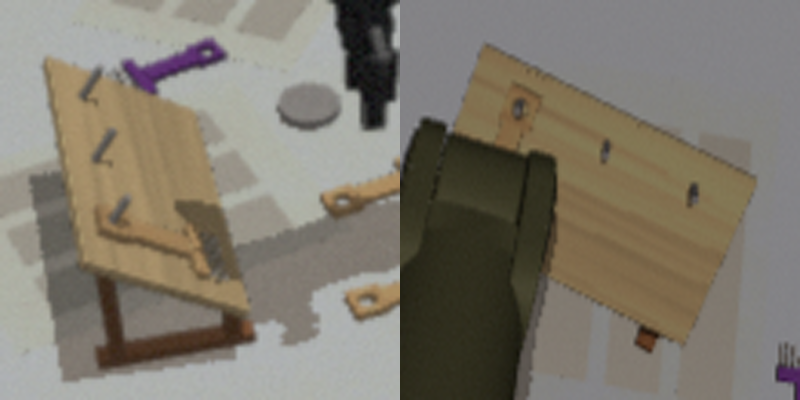

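Rake0 lies flat on the face (bar 9.6 mm above it) with the peg through its eye, at left (120,215) and right (519,108). Next is rake1.

```bash
python3 -m pendant '[[[0.7,-0.2,0.1,-0.4,0.48],[0.7,-0.19,0.096,-0.4,0.48],[0.7,0,0,-0.5,0],[0.7,0,0,-0.4,0],[0.7,0,0,-0.4,0],[0.7,0,0,0,0],[0.7,0,0,0,0]]]' 60
python3 -m pendant '[[[0.7,0,0,-0.15,0],[0.7,0,0,-0.078,0],[0.7,0,0,0,0],[0,0,0,0,0],[0,0,0,0,0],[0,0,0,0,0],[0,0,0,0,0]]]'
python3 -m pendant '[[[0,0,0,0.3,0],[0,0,0,0.4,0],[0,0,0,0.4,0],[0,0,0,0.4,0],[0,0,0,0.4,0],[0,0,0,0,0]]]'
```

```text
clock: 30.52
tool_pos: [419.0, -140.0, 199.2]
ee_rot: [180.0, 0.0, 161.0]
contact_force: [-0.2, 0.1, 0.1]
gripper_width: 0.703
finger_force: 0.0
clock: 31.4
tool_pos: [418.4, -139.8, 176.5]
ee_rot: [180.0, 0.1, 161.0]
contact_force: [0.1, 0.7, 8.7]
gripper_width: 0.252
finger_force: 58.7
clock: 32.15
tool_pos: [418.7, -140.0, 368.6]
ee_rot: [180.0, 0.3, 161.0]
contact_force: [0.2, 0.2, -1.5]
gripper_width: 0.25
finger_force: 59.5
```

```bash
python3 -m pendant '[[[0,0.2,-0.25,0,-0.48],[0,0.259,-0.361,0,-0.48],[0,0.259,-0.361,0,0],[0,0.259,-0.361,0,0],[0,0.259,-0.361,0,0],[0,0.059,-0.113,0,0],[0,0,0,0,0],[0,0,0,0,0]]]'
python3 eye.py hv3 scene
python3 - <<'E'
from meas import *
c=cam("scene"); cv2.imwrite("pics/hv4.png",cv2.resize(c["img"][135:190,190:255],None,fx=12,fy=12,interpolation=cv2.INTER_CUBIC))
E
```

```text
clock: 33.15
tool_pos: [547.3, -319.2, 365.4]
ee_rot: [180.0, -0.1, 153.4]
contact_force: [0.2, 0.1, -0.5]
gripper_width: 0.255
finger_force: 59.5
tcp [ 547.3 -319.2  365.4] [ 1.7996e+02 -9.0000e-02  1.5340e+02] nominal eye [ 590.2 -340.7]
top few 0
scene 99 tip at 61.4 (65) lateral range at eye [-24.3  20.5] mean -2.1
```

View pics/hv4.png

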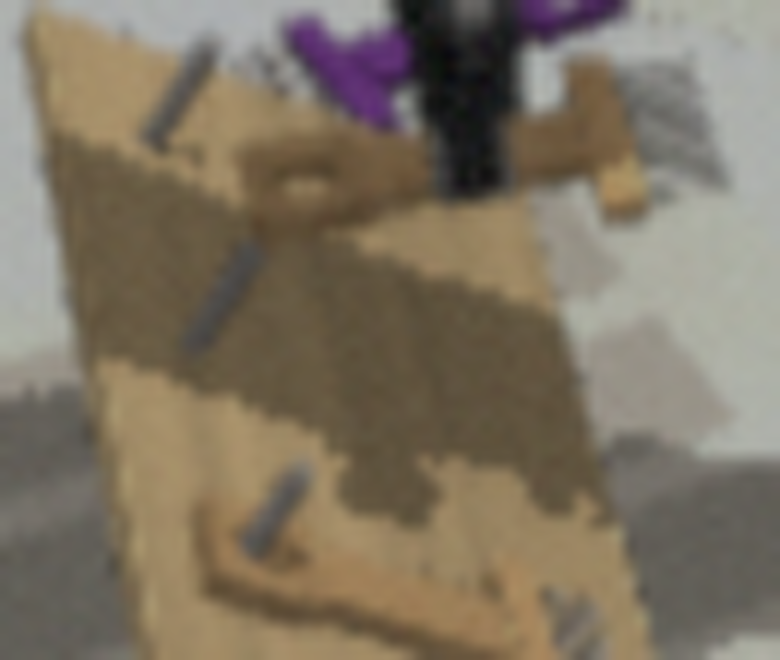

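Rake1's eye at crop (300,182) is just short of the middle peg's tip at (255,245). The tip range of 61.4 against 64.3 confirms the 2.8 mm grip offset. I insert as before.

```bash
python3 -m pendant '[[[0,0.069,-0.045,0,0],[0,0,0,-0.1,0],[0,0,0,0,0],[0,0.038,-0.019,-0.062,0],[0,0.038,-0.019,-0.062,0],[0,0,0,0,0]]]' 30
python3 -m pendant '[[[0,0.038,-0.019,-0.062,0],[0,0,0,0,0]]]'
python3 -m pendant '[[[0,0.038,-0.019,-0.062,0],[0,0,0,0,0]]]'
```

```text
clock: 34.05
tool_pos: [562.8, -328.9, 342.6]
ee_rot: [180.0, -0.0, 153.4]
contact_force: [2.2, -0.2, 0.3]
gripper_width: 0.258
finger_force: 59.6
clock: 34.3
tool_pos: [566.4, -330.8, 336.7]
ee_rot: [180.0, -0.0, 153.4]
contact_force: [1.7, -0.3, -0.6]
gripper_width: 0.257
finger_force: 59.6
clock: 34.55
tool_pos: [570.2, -332.7, 330.4]
ee_rot: [180.0, -0.0, 153.4]
contact_force: [1.9, -0.4, 0.6]
gripper_width: 0.259
finger_force: 59.6
```

```bash
python3 -m pendant '[[[0,0.025,-0.012,-0.041,0],[0,0,0,0,0],[0.6,0,0,0,0],[0.6,0,0,0,0],[0.6,0,0,0,0],[0.6,-0.05,0.025,0.1,0],[0.6,-0.1,0.05,0.3,0],[0.6,-0.2,0.1,0.3,0]]]'
python3 -m pendant '[[[0.6,-0.4,0.3,0,0],[0.6,-0.4,0.3,0,0],[0.6,-0.4,0,0,0],[0.6,0,0,0,0],[0.6,0,0,0,0]]]'
python3 look.py h2
```

```text
clock: 35.55
tool_pos: [537.1, -316.1, 398.0]
ee_rot: [-180.0, 0.0, 153.3]
contact_force: [-0.5, -0.1, -0.5]
gripper_width: 0.601
finger_force: 0.0
clock: 36.17
tool_pos: [417.7, -256.4, 397.7]
ee_rot: [180.0, 0.1, 153.3]
contact_force: [0.5, -0.6, -0.1]
gripper_width: 0.6
finger_force: 0.0
top
A height over face at handle, bar: [np.float64(872.9), np.float64(886.2)]
B height over face at handle, bar: [np.float64(889.3), np.float64(900.5)]
C height over face at handle, bar: [np.float64(-1.0), np.float64(nan)]
scene
(array([ 342.3, -269.8]), np.float64(-14.3), np.float64(109.5), 9.2)
A height over face at handle, bar: [np.float64(-134.4), np.float64(8.7)]
B height over face at handle, bar: [np.float64(-64.6), np.float64(9.3)]
C height over face at handle, bar: [np.float64(-137.8), np.float64(-1.2)]
  return np.nanmean(a, axis, out=out, keepdims=keepdims)
```

View pics/h2.png

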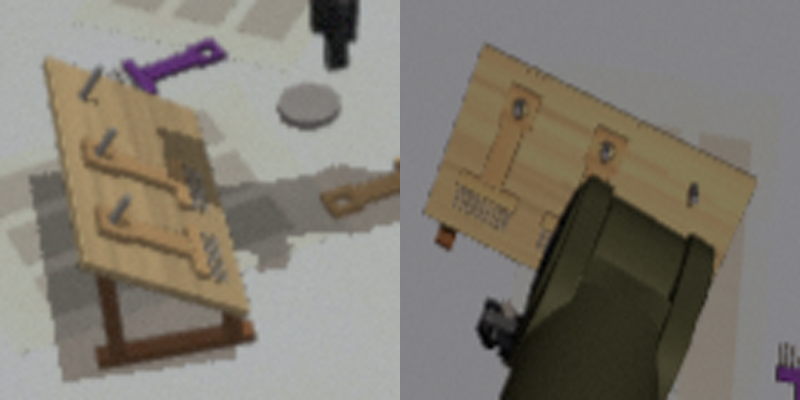

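Both rakes hang flat, with bars 8.7 and 9.3 mm above the face. Next is rake2.

```bash
python3 -m pendant '[[[0.7,-0.25,-0.05,-0.4,0.83],[0.7,-0.26,-0.05,-0.4,0.83],[0.7,-0.26,-0.05,-0.4,0],[0.7,0,0,-0.4,0],[0.7,0,0,-0.37,0],[0.7,0,0,0,0],[0.7,0,0,0,0]]]' 60
```

```text
clock: 37.25
tool_pos: [340.9, -271.6, 200.5]
ee_rot: [-180.0, 0.0, 166.6]
contact_force: [0.2, -0.5, 0.1]
gripper_width: 0.701
finger_force: 0.0
```

```bash
python3 -m pendant '[[[0.7,0,0,-0.15,0],[0.7,0,0,-0.085,0],[0.7,0,0,0,0],[0,0,0,0,0],[0,0,0,0,0],[0,0,0,0,0],[0,0,0,0,0]]]'
python3 -m pendant '[[[0,0,0,0.3,0],[0,0,0,0.4,0],[0,0,0,0.4,0],[0,0,0,0.4,0],[0,0,0,0.4,0],[0,0,0,0,0]]]'
python3 -m pendant '[[[0,0.2,-0.17,0,-0.83],[0,0.325,-0.267,0,-0.83],[0,0.325,-0.267,0,0],[0,0.325,-0.267,0,0],[0,0.325,-0.267,0,0],[0,0.126,-0.099,0,0],[0,0,0,0,0],[0,0,0,0,0]]]'
python3 eye.py hv5 scene
python3 - <<'E'
from meas import *
c=cam("scene"); cv2.imwrite("pics/hv6.png",cv2.resize(c["img"][115:170,185:250],None,fx=12,fy=12,interpolation=cv2.INTER_CUBIC))
E
```

```text
clock: 38.12
tool_pos: [340.5, -271.4, 177.1]
ee_rot: [-180.0, 0.1, 166.6]
contact_force: [-1.0, 1.0, 8.3]
gripper_width: 0.254
finger_force: 58.6
clock: 38.88
tool_pos: [340.7, -271.7, 369.1]
ee_rot: [-179.9, 0.3, 166.6]
contact_force: [0.6, -0.6, -0.7]
gripper_width: 0.257
finger_force: 59.5
clock: 39.88
tool_pos: [502.3, -404.6, 365.5]
ee_rot: [180.0, -0.1, 153.3]
contact_force: [0.1, -0.1, -0.2]
gripper_width: 0.257
finger_force: 59.5
tcp [ 502.3 -404.6  365.5] [ 1.7998e+02 -1.2000e-01  1.5334e+02] nominal eye [ 545.2 -426.1]
top few 4
scene 79 tip at 62.0 (65) lateral range at eye [-20.4  20.1] mean 0.4
```

View pics/hv6.png

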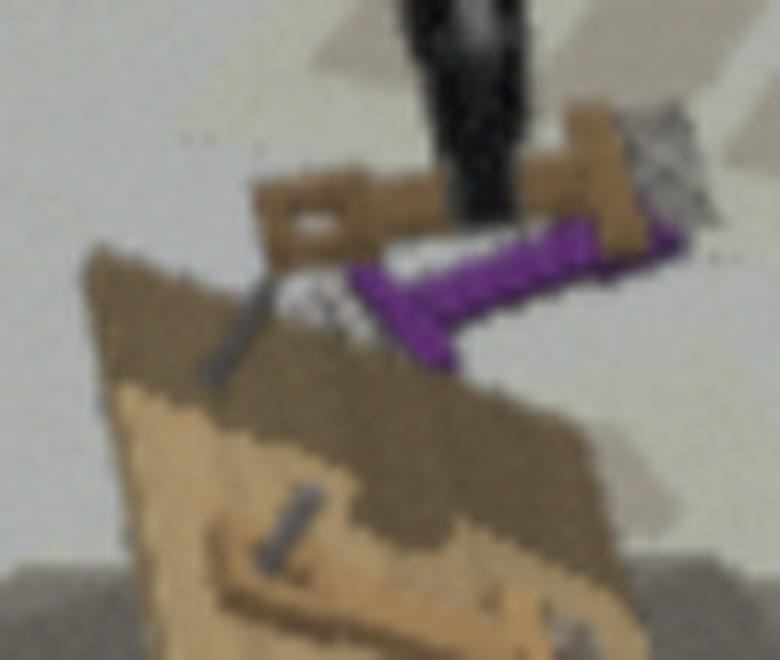

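```bash
python3 - <<'E'
from meas import *
c=cam("scene"); h=np.array([.8932,-.449]);l=np.array([.449,.893])
for nm,px,t,zg in(("r0",(219.2,169.2),(589.7,-230.7,365.4),178.8),("r1",(214.9,150.0),(547.3,-319.2,365.4),176.5),("r2",(211.3,133.0),(502.3,-404.6,365.5),177.1)):
    p=onplane(c,[px],t[2]-zg+9)[0][:2]+np.array([-1.9,-1.3])-np.array(t[:2]); print(nm,(p@h).round(1),(p@l).round(1))
tip=np.array([[185+268/12,115+285/12],[190+255/12,135+247/12]])-.1
print((onplane(c,tip,177)+np.array([-1.9,-1.3,0])).round(1))
E
```

```text
r0 47.3 -0.5
r1 45.5 1.7
r2 46.5 2.3
[[ 560.1 -430.   177. ]
 [ 601.5 -345.4  177. ]]
```

```bash
python3 -m pendant '[[[0,0.074,-0.039,0,0],[0,0,0,-0.095,0],[0,0,0,0,0],[0,0.038,-0.019,-0.062,0],[0,0.038,-0.019,-0.062,0],[0,0,0,0,0]]]' 30
python3 -m pendant '[[[0,0.038,-0.019,-0.062,0],[0,0,0,0,0]]]'
python3 -m pendant '[[[0,0.038,-0.019,-0.062,0],[0,0,0,0,0]]]'
```

```text
clock: 40.83
tool_pos: [518.3, -412.7, 343.6]
ee_rot: [180.0, -0.1, 153.4]
contact_force: [1.0, -0.3, -0.2]
gripper_width: 0.253
finger_force: 59.5
clock: 41.08
tool_pos: [521.9, -414.6, 337.6]
ee_rot: [180.0, -0.0, 153.4]
contact_force: [0.2, 0.1, -0.4]
gripper_width: 0.256
finger_force: 59.5
clock: 41.32
tool_pos: [525.8, -416.5, 331.4]
ee_rot: [180.0, -0.0, 153.4]
contact_force: [-0.5, 0.2, 0.4]
gripper_width: 0.26
finger_force: 59.5
```

```bash
python3 -m pendant '[[[0,0.025,-0.012,-0.041,0],[0,0,0,0,0],[0.6,0,0,0,0],[0.6,0,0,0,0],[0.6,0,0,0,0],[0.6,-0.05,0.025,0.1,0],[0.6,-0.1,0.05,0.3,0],[0.6,-0.2,0.1,0.4,0]]]'
python3 -m pendant '[[[0,-0.3,0.5,0,0],[0,-0.2,0.5,0,0],[0,0,0.5,0,0],[0,0,0.5,0,0],[0,0,0.6,0,0],[0,0,0.6,0,0],[0,0,0.6,0,0],[0,0,0,0,0]]]'
python3 look.py h3
python3 - <<'E'
from meas import *
for n,o in(('top',(3.3,2.2)),('scene',(-1.9,-1.3))):
    c=cam(n); print(n,*jars(c,80,110)); g=cv2.cvtColor(c["img"],cv2.COLOR_BGR2HSV); P=cloud(c)
    m=(abs(P[...,0]-640)<75)&(abs(P[...,1]-20)<70)&(g[...,2]<35)&(P[...,2]>30)&(P[...,2]<150)
    for b in blobs(m,3,400): print('dark',uvs(b).mean(0).round(1),b.sum(),np.nanmedian(P[b],0).round(0),(onplane(c,[uvs(b).mean(0)],76)[0][:2]+o).round(1))
E
```

```text
clock: 42.32
tool_pos: [492.7, -399.9, 408.5]
ee_rot: [180.0, -0.1, 153.4]
contact_force: [0.2, -0.8, 0.3]
gripper_width: 0.598
finger_force: 0.0
clock: 43.32
tool_pos: [442.7, -15.7, 408.9]
ee_rot: [179.9, 0.0, 153.8]
contact_force: [-0.1, -0.8, 0.0]
gripper_width: -0.001
finger_force: 0.0
top
A height over face at handle, bar: [np.float64(805.1), np.float64(901.8)]
B height over face at handle, bar: [np.float64(10.5), np.float64(10.8)]
C height over face at handle, bar: [np.float64(11.2), np.float64(11.5)]
scene
A height over face at handle, bar: [np.float64(-66.7), np.float64(9.3)]
B height over face at handle, bar: [np.float64(-0.9), np.float64(10.0)]
C height over face at handle, bar: [np.float64(6.2), np.float64(10.1)]
top (array([534.8, 415.6]), 25.9, 95.2) (array([571.1, 350.6]), 25.9, 94.6) (array([604.7, 285.7]), 25.8, 95.1) (array([638.7, 218.6]), 26.4, 95.1)
scene (array([540. , 419.1]), 28.0, 94.8) (array([575.4, 354.1]), 28.2, 94.9) (array([609.8, 289. ]), 27.4, 95.0) (array([643.7, 222. ]), 27.7, 94.9)
dark [283. 247.] 5 [623.  46.  78.] [620.3  43.8]
```

View pics/h3.png

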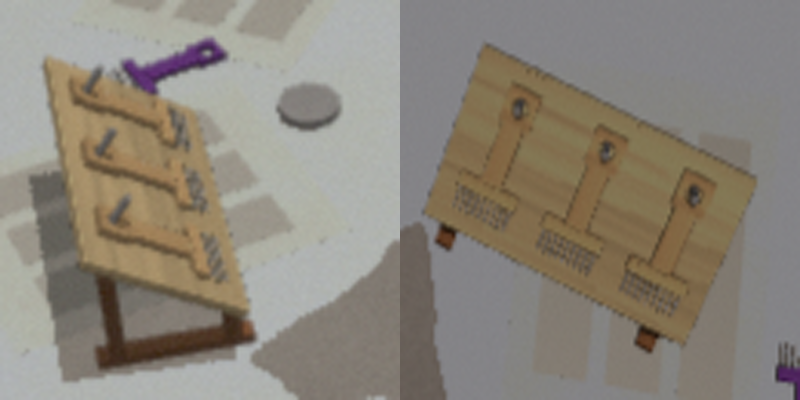

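All three rakes hang flat, with bars about 10 mm above the face and pegs through the eyes at right (519,108), (606,152) and (694,195). The jars are all on their marks. Next I locate the lever from both first pictures.

```bash
python3 - <<'E'
from meas import *
for n,o,box in(('top',(3.3,2.2),(232,166,268,200)),('scene',(-1.9,-1.3),(245,232,295,275))):
    c=cam(n); im=cv2.imread(f'pics/{n}0.png'); g=cv2.cvtColor(im,cv2.COLOR_BGR2GRAY); u0,v0,u1,v1=box
    m=np.zeros(g.shape,bool); m[v0:v1,u0:u1]=g[v0:v1,u0:u1]<45
    for b in blobs(m,3,300):
        q=uvs(b); print(n,'dark',q.mean(0).round(1),b.sum(),'top px',q[q[:,1].argmin()],'z76',(onplane(c,[q.mean(0)],76)[0][:2]+o).round(1),'top z91',(onplane(c,[q[q[:,1].argmin()]],91)[0][:2]+o).round(1))
top=cam('top'); print('pivot',(onplane(top,[[248.0,179.0]],60)[0][:2]+(3.3,2.2)).round(1))
a=cv2.resize(cv2.imread('pics/top0.png')[166:206,225:275],(500,400),interpolation=2); b=cv2.resize(cv2.imread('pics/scene0.png')[235:275,250:290],(300,400)) if 0 else cv2.resize(cv2.imread('pics/scene0.png')[238:278,250:280],(300,400),interpolation=2)
cv2.imwrite('pics/lev.png',np.hstack([a,b]))
E
```

```text
top dark [250.8 190. ] 82 top px [259. 173.] z76 [620.   13.4] top z91 [672.8 -16.1]
scene dark [283.  246.5] 6 top px [283. 244.] z76 [619.   42.3] top z91 [620.7  44.3]
scene dark [255.4 261.5] 50 top px [256. 248.] z76 [717.   32.8] top z91 [691.5   4.1]
scene dark [261.  268.5] 34 top px [263. 263.] z76 [720.5  63.2] top z91 [710.4  60.7]
scene dark [245.8 268.4] 5 top px [245. 267.] z76 [753.7  34.4] top z91 [758.5  38.4]
scene dark [248.5 273. ] 4 top px [248. 272.] z76 [757.7  52.4] top z91 [762.7  57.9]
pivot [662.8  22.5]
```

View pics/lev.png

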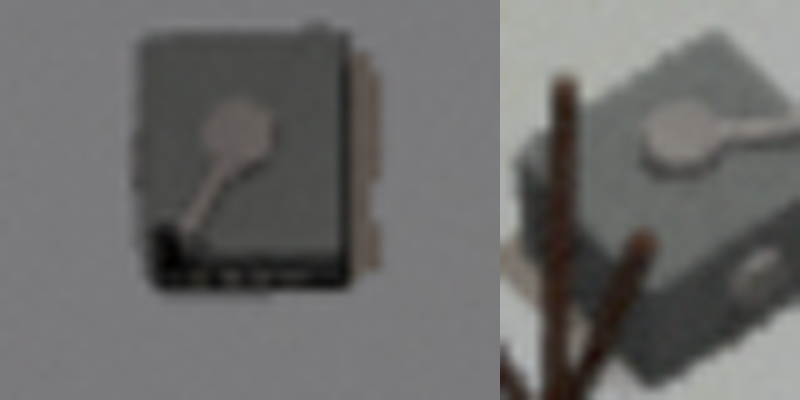

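The lever's pivot is at left crop (237,130) and its pin at (165,240), about (620,43) in the world with the pivot near (661,22). The brushes cross at right (565,75) and (640,240). I check their clearance before moving.

```bash
python3 -m pendant '[[[0,0,0,0,0.82],[0,0,0,0,0.82],[0,0,0,0,0.82],[0,0,0,0,0.82],[0,0,0,0,0]]]'
python3 - <<'E'
from meas import *
for n in('top','scene'):
    P=cloud(cam(n)); m=(P[...,0]>560)&(P[...,0]<800)&(P[...,1]>55)&(P[...,1]<200)&(P[...,2]>100)&(P[...,2]<235)
    X=P[m]; X=X[np.argsort(X[:,0])]; print(n,len(X),X[:3].round(0).tolist(),X[-2:].round(0).tolist(),'y',np.sort(X[:,1])[[0,-1]] if len(X) else '')
E
```

```text
clock: 44.4
tool_pos: [443.1, -20.7, 407.9]
ee_rot: [-180.0, -0.0, 179.5]
contact_force: [1.2, 0.1, 0.2]
gripper_width: 0.002
finger_force: 0.0
top 309 [[653.0, 197.0, 100.0], [743.0, 106.0, 114.0], [744.0, 88.0, 225.0]] [[799.0, 92.0, 111.0], [800.0, 105.0, 112.0]] y [ 75.92501737 196.76191219]
scene 477 [[748.0, 102.0, 107.0], [748.0, 107.0, 108.0], [749.0, 89.0, 222.0]] [[800.0, 116.0, 109.0], [800.0, 107.0, 114.0]] y [ 76.35178795 144.75604006]
```

```bash
python3 -m pendant '[[[0,0.34,0.22,0,0],[0,0.34,0.22,-0.2,0],[0,0.34,0.22,-0.2,0],[0,0.34,0.22,-0.2,0],[0,0.34,0.23,-0.2,0],[0,0,0,-0.4,0],[0,0,0,-0.4,0],[0,0,0,0,0]]]'
python3 -m pendant '[[[0,0,0,-0.05,0],[0,0,0,0,0],[0,0,0,0,0]]]'
```

```text
clock: 45.5
tool_pos: [612.0, 90.6, 245.0]
ee_rot: [-179.9, -0.4, 179.5]
contact_force: [-0.0, 0.3, -0.6]
gripper_width: 0.003
finger_force: 0.0
clock: 45.88
tool_pos: [613.4, 90.7, 244.4]
ee_rot: [180.0, 0.1, 179.6]
contact_force: [0.4, 0.1, 0.5]
gripper_width: 0.003
finger_force: 0.0
```

```bash
python3 -m pendant '[[[0,0,-0.2,0,0],[0,0,-0.15,0,0],[0,0,-0.1,0,0],[0,0,-0.1,0,0],[0,0,0,0,0]]]'
python3 -m pendant '[[[0,0,-0.07,0,0],[0,0,-0.05,0,0],[0,0,0,0,0],[0,0,0,0,0]]]'
python3 -m pendant '[[[0,0,-0.04,0,0],[0,0,0,0,0],[0,0,0,0,0]]]'
python3 -c "
from meas import *
c=cam('scene'); cv2.imwrite('pics/push.png',cv2.resize(c['img'][215:285,235:315],None,fx=8,fy=8,interpolation=2))"
```

```text
clock: 46.5
tool_pos: [613.1, 34.5, 242.9]
ee_rot: [-180.0, -0.0, 179.5]
contact_force: [0.3, 1.5, 0.1]
gripper_width: -0.002
finger_force: 0.5
clock: 47.0
tool_pos: [613.3, 24.0, 243.1]
ee_rot: [180.0, 0.0, 179.6]
contact_force: [1.3, 1.3, 0.4]
gripper_width: 0.0
finger_force: 0.9
clock: 47.38
tool_pos: [613.1, 19.8, 243.1]
ee_rot: [180.0, 0.0, 179.6]
contact_force: [1.2, 1.8, 0.1]
gripper_width: 0.0
finger_force: 1.1
```

View pics/push.png

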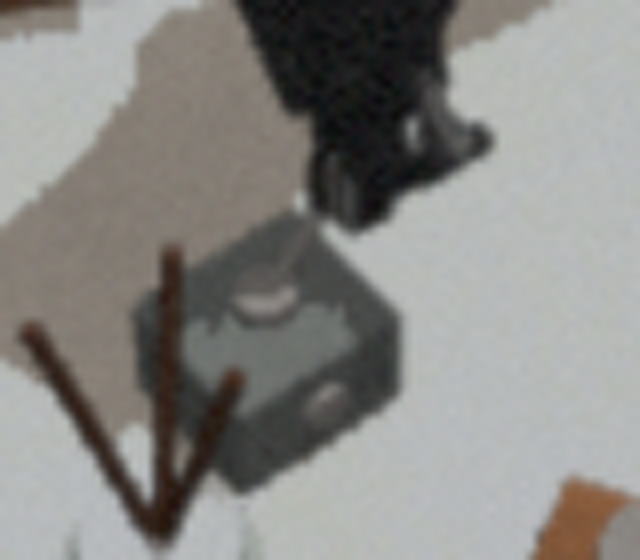

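The lever is turning with the finger: its arm runs from the disc at (265,300) to (310,225). I keep pushing until the force shows the stop.

```bash
for i in 1; do python3 -m pendant '[[[0,0,-0.04,0,0],[0,0,0,0,0],[0,0,0,0,0]]]'; python3 -m pendant '[[[0,0,-0.03,0,0],[0,0,0,0,0],[0,0,0,0,0]]]'; python3 -m pendant '[[[0,0,-0.03,0,0],[0,0,0,0,0],[0,0,0,0,0]]]'; done | grep -E "tool_pos|contact"
```

```text
tool_pos: [613.2, 17.0, 243.0]
contact_force: [1.9, 6.9, -0.7]
tool_pos: [613.3, 15.9, 243.0]
contact_force: [1.8, 10.8, -1.1]
tool_pos: [613.4, 14.9, 243.1]
contact_force: [2.3, 15.7, -0.5]
```

The force rises to 15.7 N, so the lever is on its stop. I let it spring back and retreat clear.

```bash
python3 -m pendant '[[[0,0,0.15,0,0],[0,0,0.25,0,0],[0,0,0.3,0,0],[0,-0.1,0.1,0,0],[0,0,0,0.4,0],[0,0,0,0.5,0],[0,-0.3,0,0.5,0],[0,-0.4,0,0,0]]]' | grep -E "clock|tool_pos|contact"
python3 -m pendant '[[[0,-0.4,0,0,0],[0,-0.4,0.2,0,0],[0,0,0.2,0,0],[0,0,0,0,0],[0,0,0,0,0]]]'| grep -E "clock|tool_pos|contact"
python3 look.py
python3 - <<'E'
from meas import *
a=cam('scene'); b=cam('top')
for c in(a,b): print(*jars(c,80,110))
cv2.imwrite('pics/fin.png',np.hstack([cv2.resize(a['img'][110:350,170:430],(433,400),interpolation=2),cv2.resize(b['img'][120:300,100:265],(367,400),interpolation=2)]))
E
```

```text
clock: 49.55
tool_pos: [532.9, 88.4, 386.4]
contact_force: [0.7, 0.5, -1.4]
clock: 50.18
tool_pos: [453.2, 128.3, 382.8]
contact_force: [0.2, -0.2, -0.8]
top
A height over face at handle, bar: [np.float64(13.0), np.float64(899.3)]
B height over face at handle, bar: [np.float64(11.2), np.float64(10.4)]
C height over face at handle, bar: [np.float64(11.3), np.float64(11.6)]
scene
A height over face at handle, bar: [np.float64(-129.7), np.float64(10.2)]
B height over face at handle, bar: [np.float64(-0.8), np.float64(10.6)]
C height over face at handle, bar: [np.float64(-134.7), np.float64(9.7)]
(array([540.4, 419.1]), 28.2, 94.8) (array([574.9, 353.9]), 27.8, 95.2) (array([610.1, 289.4]), 27.8, 95.0) (array([643.9, 221.9]), 27.6, 95.3)
(array([535.3, 415.7]), 25.9, 94.7) (array([569.7, 350.5]), 25.9, 95.2) (array([648.3, 225.8]), 25.2, 95.0)
```

View pics/fin.png

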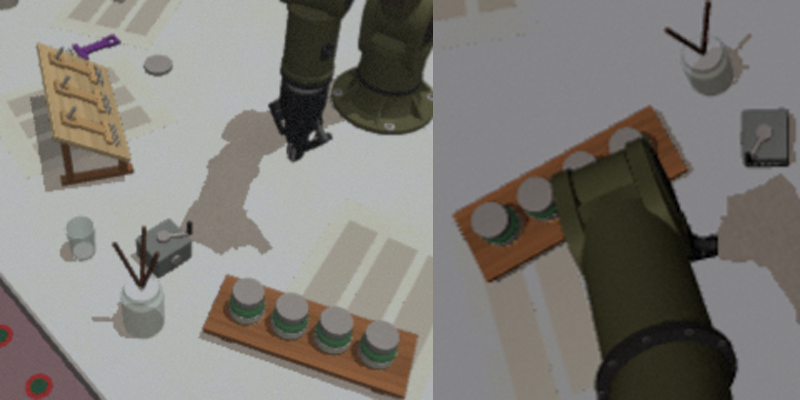

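The three rakes hang on the rack at left (85,90). Four jars stand in a row on the shelf at left (247,300) to (380,345). The lever pin is back at rest at left (190,228), and the bystanders have not moved. I hand the job in.

```bash
python3 -c "
from bench import r
print(r.close_job())"
```

```text
the job is handed in; nothing more can be done
None
```

The job is handed in at about 50 s on the robot's clock: three rakes hung flat on their own pegs, four jars on neighbouring marks, and then the lever swung to its stop and sprung back. The verdict was not shown.

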